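# Clear the glass offcuts from the cutting tray

### The arm

A 6-joint arm with a two-finger parallel gripper is mounted at the origin on a cart in front of the work surface, level with it; the furniture and walls round the work are solid. World frame = base frame: x ahead of the robot, y to its left, z up, the work surface at z = 0. Lengths are in m, angles in rad, forces in N, time in s.
With the tool pointing down it reaches from about 0.35 to 0.85 m from the base axis. Payload 8.1 kg.
Tool frame: the origin (TCP) lies on the centre line of the jaws, within the pads' length; the fingertips stand 17 mm ahead of it and the grasp point (between the pads) lies 2 mm behind it; z points along the fingers, y is the line along which they close (so a half turn about z gives the same grasp; the last joint's range is limited). The gripper opens to 93 mm and grips with 3 to 60 N. Pads are 15 mm wide; open, the fingers measure 128 mm over their backs; the gripper's body (75 mm by 188 mm) begins 65 mm behind the grasp point.
Start: joints at [-1.3, 0.13, 1.488, -0, 1.523, -0.085], TCP at [0.209, -0.562, 0.214] pointing down, gripper open.
Joint ranges: [-2.96, 2.96], [-0.89, 2.26], [0.02, 2.5], [-1.34, 4.48], [0, 2.73], [-2.66, 2.66]. Speed limits (rad/s): [2.39, 2.39, 2.79, 3.14, 3.14, 3.14].

### API

Orientations are given as a rotation vector (axis times angle).
In Python, from bench import monitor, viewer, bot gives the robot as it stands. The module is installed in compiled form; this text tells all that it offers.
- The arm moves only by the tool move_arm, never from a script. Its argument "targets" is one flat list of numbers, 7 for each row, row after row: the shift along the tool's x, y, z each as a share of 50 cm, from -1 to 1, then the turn, a rotation vector about the tool's x, y, z each as a share of 180 degrees, from -1 to 1, then the opening, from -1 (shut) to 1 (fully open). A call has 1 to 5 rows; each row shifts and turns the commanded pose from where the row before left it, along the tool's axes as they then stand; what a row does not reach is not made up. A row lasts 1/8 s, in which the tool goes at most 62.5 mm and 10.7 degrees, less where a joint would pass 70% of its speed; a pose out of reach is approached as far as the arm can. A call with a number of a shift or a turn outside -1 to 1 is refused whole. A call with a gripper value outside its range is refused whole. The fingers move at their own pace and stop on an object; "newtons" is the grip in N (left out, the last holds). Time passes only in rows, so rows that do not move let the fingers close. It gives the time, the measured TCP pose, the force, the opening and the grip force at its end, in the units of the state.
- monitor.observe(): the state, without advancing time (a new reading comes with each control period).
- viewer.snapshot(name): name is "scene" or "top"; returns the picture (480x640x3 uint8, red, green, blue); there is no depth.
- viewer.camera_params(name): a dict with "fx", "fy", "cx", "cy" (pixels), "T" (4x4, takes a point from camera to world coordinates). Camera axes: x right, y up, looking along -z (the intrinsics and any distortion apply to the point x, -y, -z); pixel columns grow to the right and rows downward; lengths in m; the calibration is good to about 2 mm. A picture is of the moment at which its call begins. camera_params takes no time and is no camera call.
- bot.close_job(): hands the job in; it is judged then, once.
Trained networks look in the newest picture that a camera, given by its name, has taken for a name from the list of things; names that differ only in an ending like _2 or _b are one class to them, and where a whole thing is asked for, a point or a joint stands for the part that bears it (a point fixed in the world has none). Each returns a list of dicts, best first, with "conf" (0 to 1); they miss things now and then, are a little off and sometimes report something else, mostly with a low value. They report only what shows in the picture. A call takes as long as a camera call.
- viewer.find_in(camera, name): "extent" ([left, top, right, bottom] in pixels, round what is visible of it).
- viewer.trace(camera, name): "region" (480x640 bool, what is visible of it) and "extent" ([left, top, right, bottom] in pixels, round what is visible of it).
- viewer.place_of(camera, name): "pixel" ([column, row] in pixels: a listed point, or the origin of a listed thing).
The state is a dict: "clock": time; "joints": joint angles; "dq": joint speeds; "joint_torque": joint torques, N m; "tool_pos": TCP position; "eef_rot": TCP orientation; "ft_force": force on the tool from outside, world axes, zero at the start; "ft_torque": the same for the moment, N m; "width": opening from 0.0 (shut) to 1.0 (fully open); "finger_force": force on a finger pad.
Only numpy, scipy, OpenCV 4.12 (cv2) and the standard library are available. Lean on these libraries where they do the work, as an engineer would, in place of code of your own. Each camera call takes 0.05 s, during which the arm holds its last target. There are 200 camera calls.

### The job

Clear the cutting tray: pull the stop bar straight up out of its sprung clips and set it down on the bench clear of the tray, then take the grey rubbing block that lies just right of the tray (not the one in the far corner) and with it sweep all four glass offcuts along the bed, over the open edge into the scrap trough. Finally lay the block flat on the bench clear of the tray. Sweep the glass with the block, don't pick it up or handle it with the gripper, and leave the jar, the solder spool and the tape roll beside the tray where they are.

Things in the scene. Friction and masses are not known exactly. Their poses are not given: they have to be found in the camera images.
- cutting_tray: Fixed wooden glass-cutting tray, up to 220 mm wide, 417 long. Origin on the bench under it, z up; its y runs along its length from the trough (-y) to the back rail (+y). The level grey bed, 60 mm above the bench, is 167 mm wide (x -83 to 83) and runs from the back rail at y = 205 to the open edge at y = -64. Side and back rails stand 10 mm above the bed.
- bed_edge (a point): Middle of the bed's open edge, at bed height (60 mm above the bench). Beyond it, toward the tray's -y, the trough begins.
- trough (a point): Centre of the floor of the aluminium scrap trough: 204 mm (tray's x) by 130 mm (tray's y) inside, floor 6 mm and wall tops 80 mm above the bench.
- stop_bar: Aluminium stop bar closing the bed's end at the tray's y = -52: 184 mm long (its x), 20 thick (y), 32 high, with a wooden grip on its middle 60 mm long, 20 thick, top 58 mm above the underside. Origin: middle of the underside. Its ends sit in grooves of two posts (32 mm above the bed) with sprung noses: pull straight up, about 15 N. 250 g; stands by itself.
- grind_block: Dark grey rubbing block, 58 x 90 x 26 mm (x, y, z), about 300 g, lying flat on the bench to the right of the tray (a like block in the bench's far right corner is fixed, not used). Origin at the centre of its underside, z up.
- offcut_1: Dark glass offcut on the bed, strip 20 x 66 x 8 mm, long along its y; origin at the centre of its underside. About 25 g.
- offcut_2: Dark glass offcut on the bed, triangle with 59 mm sides, 8 mm thick; origin at its centroid, underside. About 25 g.
- offcut_3: Dark glass offcut on the bed, strip 24 x 60 x 8 mm, long along its y; origin at the centre of its underside. About 25 g.
- offcut_4: Dark glass offcut on the bed, triangle with 59 mm sides, 8 mm thick; origin at its centroid, underside. About 25 g.
- flux_jar: Bystander: glass jar, 54 mm across, 57 mm high, on the bench beyond the tray. Origin under its centre.
- solder_spool: Bystander: spool of solder wire, 57 x 42 x 45 mm, beyond the tray. Origin under its centre.
- tape_ring: Bystander: roll of tape lying flat, 65 mm across, 18 mm high, beyond the tray. Origin under its centre.

How it is judged:
On the way, in this order (a step that is already met when the one before it is completed fails the run):
1. the stop bar is out of its clips and rests on the bench clear of the tray, all offcuts still on the bed ((x of stop_bar in the frame of cutting_tray above 0.12 m or x of stop_bar in the frame of cutting_tray below -0.12 m or y of stop_bar in the frame of cutting_tray above 0.222 m or y of stop_bar in the frame of cutting_tray below -0.222 m) and height (world z) of stop_bar below 0.03 m and angle between stop_bar's own x axis and vertical above 1.45 rad and linear speed of stop_bar below 0.02 m/s and contact force between the fingers and stop_bar below 0.1 N and y of each of offcut_1, offcut_2, offcut_3, offcut_4 in the frame of cutting_tray above -0.06 m and z of each of offcut_1, offcut_2, offcut_3, offcut_4 in the frame of cutting_tray above 0.054 m), for 0.1 s.
2. the block is held down on the bed (x of grind_block in the frame of cutting_tray between -0.095 and 0.095 m and y of grind_block in the frame of cutting_tray between -0.04 and 0.21 m and z of grind_block in the frame of cutting_tray below 0.065 m and contact force between the fingers and grind_block above 0.5 N), for 0.1 s.
3. all four offcuts lie in the trough while the held block is still over the tray, low (y of offcut_1 in the frame of cutting_tray between -0.2 and -0.06 m and x of offcut_1 in the frame of cutting_tray between -0.105 and 0.105 m and z of each of offcut_1, offcut_2, offcut_3, offcut_4 in the frame of cutting_tray below 0.058 m and y of offcut_2 in the frame of cutting_tray between -0.2 and -0.06 m and x of offcut_2 in the frame of cutting_tray between -0.105 and 0.105 m and y of offcut_3 in the frame of cutting_tray between -0.2 and -0.06 m and x of offcut_3 in the frame of cutting_tray between -0.105 and 0.105 m and y of offcut_4 in the frame of cutting_tray between -0.2 and -0.06 m and x of offcut_4 in the frame of cutting_tray between -0.105 and 0.105 m and x of grind_block in the frame of cutting_tray between -0.095 and 0.095 m and y of grind_block in the frame of cutting_tray between -0.2 and 0.21 m and z of grind_block in the frame of cutting_tray below 0.144 m and contact force between the fingers and grind_block above 0.5 N), for 0.1 s.
At the end, for the whole second after the job is handed in: All four offcuts lie in the scrap trough, their middles below the bed; the stop bar rests on the bench beside the tray, level within 0.12 rad; the block lies flat on the bench beside the tray (tilt under 0.1 rad, within 8 mm of the bench); all at rest and released (y of offcut_1 in the frame of cutting_tray between -0.2 and -0.06 m and x of offcut_1 in the frame of cutting_tray between -0.105 and 0.105 m and z of each of offcut_1, offcut_2, offcut_3, offcut_4 in the frame of cutting_tray below 0.058 m and y of offcut_2 in the frame of cutting_tray between -0.2 and -0.06 m and x of offcut_2 in the frame of cutting_tray between -0.105 and 0.105 m and y of offcut_3 in the frame of cutting_tray between -0.2 and -0.06 m and x of offcut_3 in the frame of cutting_tray between -0.105 and 0.105 m and y of offcut_4 in the frame of cutting_tray between -0.2 and -0.06 m and x of offcut_4 in the frame of cutting_tray between -0.105 and 0.105 m and (x of stop_bar in the frame of cutting_tray above 0.12 m or x of stop_bar in the frame of cutting_tray below -0.12 m or y of stop_bar in the frame of cutting_tray above 0.222 m or y of stop_bar in the frame of cutting_tray below -0.222 m) and height (world z) of stop_bar below 0.03 m and angle between stop_bar's own x axis and vertical above 1.45 rad and (x of grind_block in the frame of cutting_tray above 0.132 m or x of grind_block in the frame of cutting_tray below -0.132 m or y of grind_block in the frame of cutting_tray above 0.235 m or y of grind_block in the frame of cutting_tray below -0.235 m) and height (world z) of grind_block below 0.008 m and angle between grind_block's own z axis and vertical below 0.1 rad and linear speed of each of stop_bar, grind_block, offcut_1, offcut_2, offcut_3, offcut_4 below 0.02 m/s); the robot touches nothing.
It fails at once if an offcut is handled by the gripper (over 4 N) or raised more than 40 mm above the bed (contact force between the fingers and offcut_1 above 4 N or contact force between the fingers and offcut_2 above 4 N or contact force between the fingers and offcut_3 above 4 N or contact force between the fingers and offcut_4 above 4 N or height (world z) of any of offcut_1, offcut_2, offcut_3, offcut_4 above 0.1 m).
It fails at once if the jar, spool or tape roll is moved more than 25 mm (distance of any of flux_jar, solder_spool, tape_ring from where it was at the start of the episode above 0.025 m).
It fails at once if an offcut falls on the bench (height (world z) of any of offcut_1, offcut_2, offcut_3, offcut_4 below 0.003 m).
It also fails if it takes over 72 s, if anything falls off the work surface, if the arm or the gripper's body presses on something with over 40 N, if the wrist force passes 120 N, or if a joint passes its speed limit or range.

## Working session

There is one attempt and no reset: what is moved stays moved. The work goes in short steps, Python scripts to look and compute and a tool call to move; the robot and the scene stay as the last step left them, time stands still between calls to the robot, and variables do not carry over. Pictures are saved under pics/ and viewed, at most 10 in all, crops included, and the job is handed in when it is done.

Besides the shell and the picture viewer there is one more tool, called after "Request:" by a JSON object that holds its "fn" and its "kwargs", one argument or row to a line. move_arm: Moves the arm, as the interface text tells. Shift numbers are shares of 50 cm and turn numbers shares of 180 degrees, none past 1 either way. Its arguments: {"type":"object","properties":{"targets":{"type":"array","items":{"type":"number","minimum":-1,"maximum":1}},"newtons":{"type":"number"}},"required":["targets"]}

```bash
mkdir -p pics
cat > h.py <<'E'
import numpy as np, cv2
from scipy.spatial.transform import Rotation as R
from bench import monitor, viewer, bot
def ray(cam,px,z):
    c=viewer.camera_params(cam); T=np.array(c["T"])
    d=np.array([(px[0]-c["cx"])/c["fx"],-(px[1]-c["cy"])/c["fy"],-1.])
    d=T[:3,:3]@d; o=T[:3,3]; return (o+d*(z-o[2])/d[2]).round(4)
def snap(cam,f=None):
    im=viewer.snapshot(cam)
    if f: cv2.imwrite("pics/"+f,im[:,:,::-1])
    return im
E
python3 - <<'E'
from h import *
s=monitor.observe(); print(s)
snap("top","t0.png"); snap("scene","s0.png")
for cam in("top","scene"):
  c=viewer.camera_params(cam); print(cam,{k:c[k] for k in c})
Z=dict(cutting_tray=0,bed_edge=.06,trough=.006,stop_bar=.06,grind_block=0,offcut_1=.06,offcut_2=.06,flux_jar=0,solder_spool=0,tape_ring=0)
for n,z in Z.items():
  for r in viewer.place_of("top",n)[:4]: print(n,round(r["conf"],2),np.round(r["pixel"],1),ray("top",r["pixel"],z))
for n in("stop_bar","grind_block","offcut_1","offcut_2"):
  for r in viewer.trace("top",n)[:2]:
    b=cv2.minAreaRect(np.argwhere(r["region"])[:,::-1].astype(np.float32)); print(n,round(r["conf"],2),b)
E
```

```text
{'clock': 0.0, 'joints': array([-1.30041777e+00,  1.31130811e-01,  1.48925015e+00,  8.09674382e-06,
        1.52299034e+00, -8.54039836e-02]), 'dq': array([-0.00192202,  0.0011587 ,  0.00040537, -0.00024541, -0.00160495,
        0.00159779]), 'joint_torque': array([ 7.34056957e-04, -5.59835100e+01, -4.91760314e+01,  7.70069053e-02,
        3.55365314e-02, -1.46691996e-04]), 'tool_pos': array([ 0.20886559, -0.56187377,  0.21252158]), 'eef_rot': array([-3.09027154e+00, -5.55604873e-01,  2.45244476e-04]), 'ft_force': array([-0.93015797,  0.55303256, -0.12134637]), 'ft_torque': array([-0.03500198,  0.00072399,  0.05471537]), 'finger_force': 0.0, 'width': 1.0007153159137057}
top {'fx': 504.99991670729537, 'fy': 504.99991670729537, 'cx': 324.72270198198896, 'cy': 241.54052159041356, 'T': array([[-1.06500890e-04,  9.91101366e-01, -1.33109245e-01,
         4.64202080e-01],
       [-9.99791366e-01, -2.82439199e-03, -2.02298503e-02,
        -7.34029816e-02],
       [-2.04257849e-02,  1.33079319e-01,  9.90894890e-01,
         1.16251389e+00],
       [ 0.00000000e+00,  0.00000000e+00,  0.0000000
[... 1431 characters left out ...]
   ]
stop_bar 0.65 ((291.7420654296875, 266.8341369628906), (11.665186882019043, 86.27729797363281), 5.389311790466309)
grind_block 0.88 ((449.6769714355469, 319.4153747558594), (27.535709381103516, 42.667945861816406), 82.87498474121094)
offcut_1 0.87 ((258.86065673828125, 284.5328063964844), (10.936628341674805, 27.656497955322266), 76.75948333740234)
offcut_1 0.81 ((220.4000244140625, 278.8000183105469), (29.09295082092285, 8.221921920776367), 18.43494987487793)
offcut_2 0.87 ((258.86065673828125, 284.5328063964844), (10.936628341674805, 27.656497955322266), 76.75948333740234)
offcut_2 0.81 ((220.4000244140625, 278.8000183105469), (29.09295082092285, 8.221921920776367), 18.43494987487793)
```

View pics/t0.png

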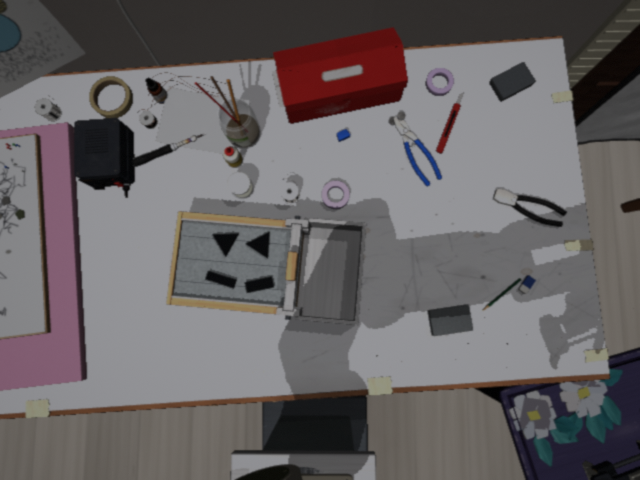

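View pics/s0.png

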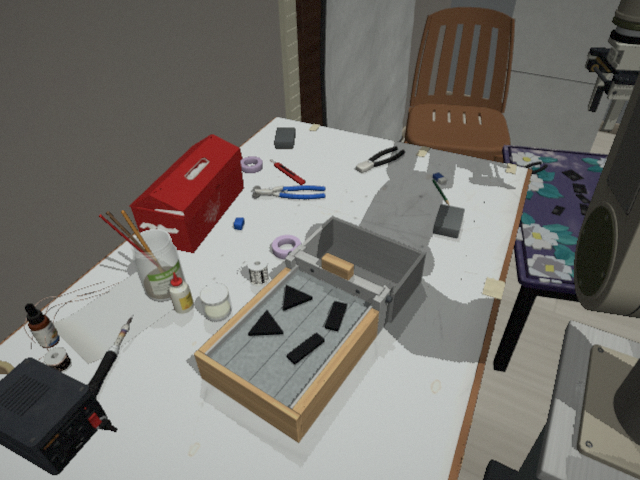

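The top view shows the tray with its trough to the right (trough corners near (362,222) and (357,322)) and the stop bar near x≈292. Glass lies at (226,243), (260,243), (221,279) and (259,284), and the loose block at (450,320). The scene view agrees. Next I'll fit the tray pose by overlaying the model.

```bash
cat >> h.py <<'E'
def proj(cam,P):
    c=viewer.camera_params(cam); T=np.array(c["T"]); p=(np.atleast_2d(P)-T[:3,3])@T[:3,:3]
    return np.c_[c["cx"]+c["fx"]*p[:,0]/-p[:,2], c["cy"]-c["fy"]*p[:,1]/-p[:,2]]
def W(P,pose):
    x,y,a=pose; P=np.atleast_2d(P).astype(float); c,s=np.cos(a),np.sin(a)
    return np.c_[x+c*P[:,0]-s*P[:,1], y+s*P[:,0]+c*P[:,1], P[:,2]]
def rect(x0,x1,y0,y1,z): return [[x0,y0,z],[x1,y0,z],[x1,y1,z],[x0,y1,z]]
def overlay(im,cam,shapes,k,off):
    for pts,pose,col in shapes:
        q=(proj(cam,W(pts,pose))-off+.5)*k
        cv2.polylines(im,[np.round(q).astype(int)],True,col,1)
E
python3 - <<'E'
from h import *
im=cv2.imread("pics/t0.png")
k=2.6; off=np.array([160,195])
c=cv2.resize(im[195:345,160:465],None,fx=k,fy=k,interpolation=cv2.INTER_CUBIC)
c=cv2.convertScaleAbs(c,alpha=1.3,beta=25)
t=(.558,.072,-np.radians(4.5))
b=(.4374,-.325,-np.radians(7))
overlay(c,"top",[(rect(-.083,.083,-.064,.205,.07),t,(0,0,255)),(rect(-.102,.102,-.198,-.068,.08),t,(0,255,0)),(rect(-.092,.092,-.062,-.042,.092),t,(255,0,0)),(rect(-.03,.03,-.062,-.042,.118),t,(255,0,255)),(rect(-.029,.029,-.045,.045,.026),b,(0,255,255))],k,off)
cv2.imwrite("pics/o1.png",c)
for r in viewer.trace("top","grind_block")[:1]:
  cn=cv2.boxPoints(cv2.minAreaRect(np.argwhere(r["region"])[:,::-1].astype(np.float32))); print([ray("top",p,.026)[:2] for p in cn])
for n in ("trough","cutting_tray","bed_edge"):
  viewer.snapshot("scene")
  for r in viewer.place_of("scene",n)[:2]: print(n,r["conf"],ray("scene",r["pixel"],{"trough":.006,"cutting_tray":0,"bed_edge":.06}[n]))
E
```

```text
[array([ 0.4663, -0.2771]), array([ 0.4779, -0.3711]), array([ 0.4181, -0.3763]), array([ 0.4065, -0.283 ])]
trough 0.79 [ 0.5401 -0.0622  0.006 ]
cutting_tray 0.91 [0.5618 0.0664 0.    ]
cutting_tray 0.66 [ 0.583  -0.0355  0.    ]
bed_edge 0.86 [0.5606 0.0073 0.06  ]
```

View pics/o1.png

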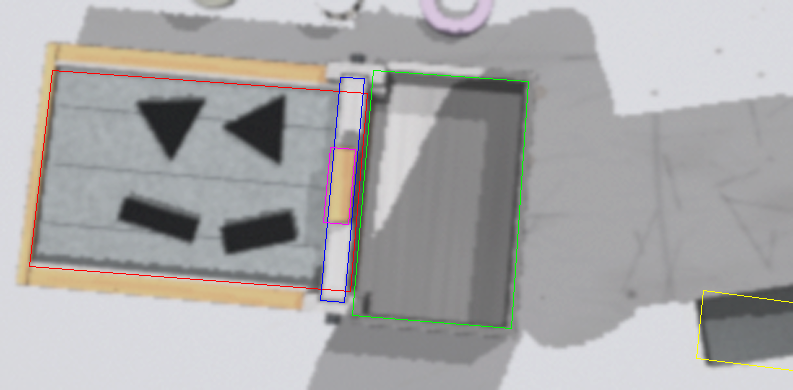

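The overlay fits: tray pose about (0.558, 0.072, −4.5°), and the block's long axis is at about +7° at (0.442, −0.327). I'm moving to the bar now.

Request:
{"fn": "move_arm", "kwargs": {
  "targets": [0.0955,-0.077,0,0,0,0,0.1,0.0955,-0.077,0,0,0,0,0.1,0.0955,-0.077,0,0,0,0,0.1,0.0955,-0.077,0,0,0,0,0.1,0.0955,-0.077,0,0,0,0,0.1]
}}

```text
clock: 1.78
tool_pos: [0.3665, -0.2971, 0.2138]
eef_rot: [3.091, 0.555, 0.001]
ft_force: [1.4, 0.7, 0.1]
width: 0.558
finger_force: 0.0
```

Request:
{"fn": "move_arm", "kwargs": {
  "targets": [0.0955,-0.077,0,0,0,0,0.1,0.0955,-0.077,0,0,0,0,0.1,0.0955,-0.077,0,0,0,0,0.1,0.0955,-0.077,0,0,0,0,0.1,0.0955,-0.077,0,0,0,0,0.1]
}}

```text
clock: 2.4
tool_pos: [0.5234, -0.0333, 0.2139]
eef_rot: [3.092, 0.556, 0.001]
ft_force: [0.2, -0.8, -0.0]
width: 0.551
finger_force: 0.0
```

Request:
{"fn": "move_arm", "kwargs": {
  "targets": [0,0,0,0,0,0.0463,0.1,0,0,0,0,0,0.0463,0.1,0,0,0,0,0,0.0463,0.1,0,0,0,0,0,0,0.1]
}}

```text
clock: 2.9
tool_pos: [0.5225, -0.0351, 0.2136]
eef_rot: [-3.139, 0.125, -0.0]
ft_force: [-0.9, 0.2, 0.1]
width: 0.553
finger_force: 0.0
```

```bash
cat >> h.py <<'E'
TRAY=(.558,.072,-np.radians(4.5))
def st():
    s=monitor.observe(); M=R.from_rotvec(s["eef_rot"]).as_matrix(); p=np.array(s["tool_pos"])
    c,n=np.cos(TRAY[2]),np.sin(TRAY[2]); d=p[:2]-TRAY[:2]
    print("t",round(s["clock"],2),"p",p.round(4),"yhead",round(float(np.degrees(np.arctan2(M[1,1],M[0,1]))),2),"zax",M[:,2].round(3),"tray",np.round([c*d[0]+n*d[1],-n*d[0]+c*d[1]],4),"F",np.round(s["ft_force"],1),"w",round(s["width"]*93,1),"ff",round(s["finger_force"],1))
    return p,M
def go(target,head=None):
    p,M=st(); d=M.T@(np.array(target)-p)/.5
    print("shift shares",d.round(4), "rows",np.ceil(np.linalg.norm(d)/.125))
    if head is not None:
        h=np.degrees(np.arctan2(M[1,1],M[0,1])); t=(h-head+90)%180-90; print("turn z share",round(t/180,4),"rows",np.ceil(abs(t)/10.7))
def tw(x,y,z): return W([x,y,z],TRAY)[0]
E
python3 - <<'E'
from h import *
t=tw(0,-.053,.1); print(t); go(t,-94.5)
im=cv2.imread("pics/t0.png"); g=im.max(2)
m=np.zeros(g.shape,np.uint8); q=proj("top",W(rect(-.075,.075,-.03,.195,.06),TRAY)); cv2.fillPoly(m,[q.astype(int)],1)
n,l,s,c=cv2.connectedComponentsWithStats(((g<50)&(m>0)).astype(np.uint8))
for i in range(1,n):
  if s[i,4]<40: continue
  P=np.array([ray("top",(u,v),.067) for v,u in np.argwhere(l==i)]); d=P[:,:2]-TRAY[:2]; cc,sn=np.cos(TRAY[2]),np.sin(TRAY[2])
  X=cc*d[:,0]+sn*d[:,1]; Y=-sn*d[:,0]+cc*d[:,1]; print("glass tray x",X.min().round(3),X.max().round(3),"y",Y.min().round(3),Y.max().round(3))
E
```

```text
[0.55384167 0.01916338 0.1       ]
t 2.9 p [ 0.5225 -0.0351  0.2136] yhead -94.56 zax [ 0.  0. -1.] tray [-0.027  -0.1096] F [-0.9  0.2  0.1] w 51.4 ff 0.0
shift shares [ 0.0538 -0.1132  0.2271] rows 3.0
turn z share -0.0003 rows 1.0
glass tray x 0.017 0.067 y 0.075 0.128
glass tray x 0.021 0.075 y 0.005 0.051
glass tray x -0.052 -0.021 y 0.069 0.134
glass tray x -0.058 -0.022 y -0.014 0.047
```

Request:
{"fn": "move_arm", "kwargs": {
  "targets": [0.0538,-0.1132,0,0,0,0,0.1,0,0,0.11,0,0,0,0.1,0,0,0.08,0,0,0,0.1,0,0,0.037,0,0,0,0.1,0,0,0,0,0,0,0.1]
}}

```text
clock: 3.52
tool_pos: [0.553, 0.0188, 0.0992]
eef_rot: [-3.139, 0.125, 0.004]
ft_force: [-0.3, -0.2, 0.3]
width: 0.548
finger_force: 0.0
```

Request:
{"fn": "move_arm", "kwargs": {
  "targets": [0,0,0,0,0,0,-1,0,0,0,0,0,0,-1,0,0,0,0,0,0,-1,0,0,0,0,0,0,-1,0,0,0,0,0,0,-1],
  "newtons": 50
}}

```text
clock: 4.15
tool_pos: [0.5543, 0.0189, 0.1009]
eef_rot: [-3.139, 0.127, -0.002]
ft_force: [0.1, 1.6, 5.5]
width: 0.208
finger_force: 50.0
```

Run:
```python
from h import *
st(); snap("scene","s1.png")
```

```text
t 4.15 p [0.5543 0.0189 0.1009] yhead -94.62 zax [ 0.001  0.    -1.   ] tray [ 0.0005 -0.0532] F [0.1 1.6 5.5] w 19.4 ff 50.0
```

View pics/s1.png

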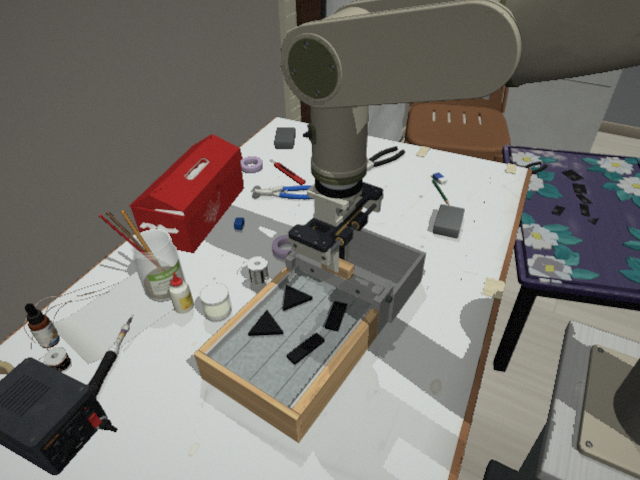

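The gripper is on the wooden grip (about (340,265)) with a width of 19.4 mm, which matches the 20 mm grip. Now pulling up.

Request:
{"fn": "move_arm", "kwargs": {
  "targets": [0,0,-0.012,0,0,0,-1,0,0,-0.016,0,0,0,-1,0,0,-0.02,0,0,0,-1,0,0,-0.02,0,0,0,-1,0,0,-0.03,0,0,0,-1]
}}

```text
clock: 4.82
tool_pos: [0.5537, 0.0189, 0.15]
eef_rot: [3.139, -0.127, -0.0]
ft_force: [-0.3, 0.0, -2.6]
width: 0.211
finger_force: 50.0
```

Request:
{"fn": "move_arm", "kwargs": {
  "targets": [0,0,-0.04,0,0,0,-1,0,0,-0.06,0,0,0,-1,0,0,-0.06,0,0,0,-1,0,0,0,0,0,0,-1]
}}

```text
clock: 5.32
tool_pos: [0.5559, 0.0188, 0.2333]
eef_rot: [3.139, -0.127, 0.011]
ft_force: [0.2, 0.2, -2.7]
width: 0.21
finger_force: 50.0
```

Run:
```python
from h import *
go((.62,-.21,.043))
snap("top")
for r in viewer.place_of("top","offcut_1")[:5]: print(r["conf"],ray("top",r["pixel"],.06))
```

```text
t 5.33 p [0.5559 0.0188 0.2333] yhead -94.62 zax [ 0.007 -0.    -1.   ] tray [ 0.0021 -0.0532] F [ 0.2  0.2 -2.7] w 19.5 ff 50.0
shift shares [0.162  0.4458 0.3816] rows 5.0
0.76 [0.5326 0.1714 0.06  ]
0.59 [0.5213 0.0936 0.06  ]
0.32 [ 0.5471 -0.0576  0.06  ]
```

Request:
{"fn": "move_arm", "kwargs": {
  "targets": [0.04,0.111,0,0,0,0,-1,0.04,0.111,0,0,0,0,-1,0.04,0.112,0,0,0,0,-1,0.042,0.112,0,0,0,0,-1,0,0,0,0,0,0,-1]
}}

```text
clock: 6.05
tool_pos: [0.6153, -0.2139, 0.2253]
eef_rot: [-3.138, 0.134, 0.007]
ft_force: [-0.7, 1.4, -2.7]
width: 0.214
finger_force: 50.0
```

Request:
{"fn": "move_arm", "kwargs": {
  "targets": [0,0,0.11,0,0,0,-1,0,0,0.11,0,0,0,-1,0,0,0.08,0,0,0,-1,0,0,0.06,0,0,0,-1,0,0,0,0,0,0,-1]
}}

```text
clock: 6.68
tool_pos: [0.6137, -0.2077, 0.0449]
eef_rot: [-3.136, 0.125, 0.01]
ft_force: [-0.6, -0.3, -2.6]
width: 0.208
finger_force: 50.0
```

Request:
{"fn": "move_arm", "kwargs": {
  "targets": [0,0,0.012,0,0,0,-1,0,0,0.008,0,0,0,-1,0,0,0,0,0,0,-1]
}}

```text
clock: 7.05
tool_pos: [0.6184, -0.2102, 0.0413]
eef_rot: [3.138, -0.126, 0.006]
ft_force: [3.1, 1.2, 3.6]
width: 0.21
finger_force: 50.0
```

Request:
{"fn": "move_arm", "kwargs": {
  "targets": [0,0,0,0,0,0,0.2,0,0,0,0,0,0,0.2,0,0,0,0,0,0,0.2,0,0,-0.06,0,0,0,0.2,0,0,-0.1,0,0,0,0.2]
}}

```text
clock: 7.68
tool_pos: [0.6144, -0.2091, 0.1169]
eef_rot: [-3.137, 0.127, 0.009]
ft_force: [0.4, 0.1, 0.4]
width: 0.6
finger_force: 0.0
```

Run:
```python
from h import *
print(monitor.observe()["joints"].round(2))
im=snap("top","t2.png")
for r in viewer.place_of("top","stop_bar")[:2]: print(r["conf"],ray("top",r["pixel"],0))
for r in viewer.trace("top","grind_block")[:1]:
  cn=cv2.boxPoints(cv2.minAreaRect(np.argwhere(r["region"])[:,::-1].astype(np.float32))); print(r["conf"],[ray("top",p,.026)[:2] for p in cn])
go((.442,-.327,.15),-173)
```

```text
[-0.41  0.33  1.44 -0.    1.38  1.24]
0.78 [array([ 0.4671, -0.3214]), array([ 0.4751, -0.3697]), array([ 0.4197, -0.3769]), array([ 0.4118, -0.3289])]
t 7.83 p [ 0.6191 -0.2111  0.1234] yhead -94.62 zax [ 0.007 -0.003 -1.   ] tray [ 0.0831 -0.2774] F [ 0.   0.1 -0.6] w 55.7 ff 0.0
shift shares [-0.3339  0.2598 -0.0549] rows 4.0
turn z share 0.4354 rows 8.0
```

View pics/t2.png

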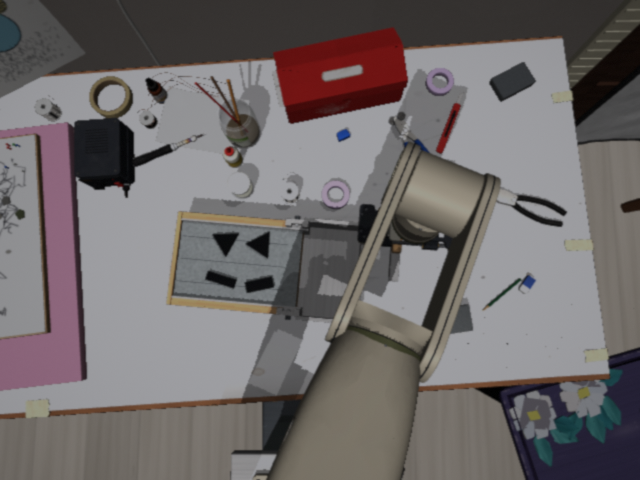

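The top view shows the bar standing free at about (400,250) right of the trough, and all four glass pieces still in place. Going to the block.

Request:
{"fn": "move_arm", "kwargs": {
  "targets": [0,0,-0.055,0,0,0,0.75,-0.0835,0.065,0,0,0,0,0.75,-0.0835,0.065,0,0,0,0,0.75,-0.0835,0.065,0,0,0,0,0.75,-0.0835,0.065,0,0,0,0,0.75]
}}

```text
clock: 8.45
tool_pos: [0.4376, -0.3262, 0.1451]
eef_rot: [-3.138, 0.126, 0.002]
ft_force: [0.1, -0.4, -0.0]
width: 0.875
finger_force: 0.0
```

Request:
{"fn": "move_arm", "kwargs": {
  "targets": [0,0,0,0,0,0.0544,0.75,0,0,0,0,0,0.0544,0.75,0,0,0,0,0,0.0544,0.75,0,0,0,0,0,0.0544,0.75,0,0,0,0,0,0.0544,0.75]
}}

```text
clock: 9.07
tool_pos: [0.4389, -0.3255, 0.1451]
eef_rot: [-2.8, 1.424, 0.003]
ft_force: [-0.3, -0.6, -0.1]
width: 0.874
finger_force: 0.0
```

Request:
{"fn": "move_arm", "kwargs": {
  "targets": [0,0,0,0,0,0.0544,0.75,0,0,0,0,0,0.0544,0.75,0,0,0,0,0,0.0544,0.75,0,0,0,0,0,0,0.75]
}}

```text
clock: 9.57
tool_pos: [0.4391, -0.3256, 0.1453]
eef_rot: [2.355, -2.08, -0.003]
ft_force: [-0.0, 0.4, 0.9]
width: 0.876
finger_force: 0.0
```

Run:
```python
from h import *
go((.4422,-.3268,.029),-173)
```

```text
t 9.57 p [ 0.4391 -0.3256  0.1453] yhead -172.89 zax [-0.001  0.001 -1.   ] tray [-0.0874 -0.4057] F [-0.   0.4  0.9] w 81.4 ff 0.0
shift shares [ 0.0036 -0.0062  0.2326] rows 2.0
turn z share 0.0006 rows 1.0
```

Request:
{"fn": "move_arm", "kwargs": {
  "targets": [0.0036,-0.0062,0.1,0,0,0,0.75,0,0,0.08,0,0,0,0.75,0,0,0.04,0,0,0,0.75,0,0,0.0126,0,0,0,0.75,0,0,0,0,0,0,0.75]
}}

```text
clock: 10.2
tool_pos: [0.4429, -0.3274, 0.0302]
eef_rot: [2.356, -2.078, -0.001]
ft_force: [-0.1, -0.3, 0.7]
width: 0.878
finger_force: 0.0
```

Request:
{"fn": "move_arm", "kwargs": {
  "targets": [0,0,0,0,0,0,-1,0,0,0,0,0,0,-1,0,0,0,0,0,0,-1,0,0,0,0,0,0,-1],
  "newtons": 50
}}

```text
clock: 10.7
tool_pos: [0.4431, -0.3276, 0.0305]
eef_rot: [2.354, -2.081, 0.001]
ft_force: [0.1, -0.1, 0.7]
width: 0.493
finger_force: 0.0
```

Request:
{"fn": "move_arm", "kwargs": {
  "targets": [0,0,-0.02,0,0,0,-1,0,0,-0.08,0,0,0,-1,0,0,-0.1,0,0,0,-1,0,0,-0.1,0,0,0,-1,0,0,0,0,0,0,-1]
}}

```text
clock: 11.32
tool_pos: [0.4455, -0.3297, 0.1868]
eef_rot: [2.354, -2.081, 0.016]
ft_force: [-0.1, -1.0, 0.0]
width: 0.007
finger_force: 0.0
```

Run:
```python
from h import *
go(tw(.034,.166,.18),-94.5)
snap("scene","s3.png")
```

```text
t 11.32 p [ 0.4455 -0.3297  0.1868] yhead -172.95 zax [ 0.008 -0.007 -1.   ] tray [-0.0806 -0.4093] F [-0.1 -1.   0. ] w 0.7 ff 0.0
shift shares [-1.0814 -0.4549  0.0084] rows 10.0
turn z share -0.4358 rows 8.0
```

View pics/s3.png

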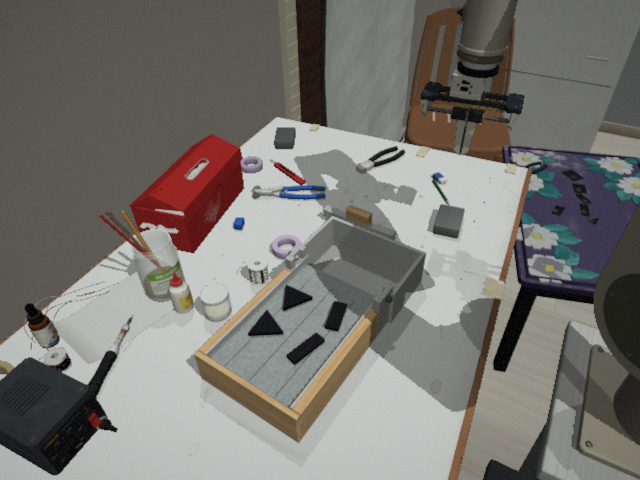

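The block at (448,221) was missed: the fingers shut empty and it looks unmoved. I'll remeasure it from both cameras.

Run:
```python
from h import *
a=cv2.imread("pics/s3.png")
snap("top","t3.png"); b=cv2.imread("pics/t3.png")
for cam in("scene","top"):
  for r in viewer.trace(cam,"grind_block")[:2]:
    cn=cv2.boxPoints(cv2.minAreaRect(np.argwhere(r["region"])[:,::-1].astype(np.float32)))
    print(cam,r["conf"],r["extent"],cn.round(1).tolist(),[ray(cam,p,.026)[:2] for p in cn])
  for r in viewer.place_of(cam,"grind_block")[:2]: print("origin",cam,r["conf"],r["pixel"],ray(cam,r["pixel"],0))
def crop(im,x,y,cam):
  c=cv2.resize(im[y:y+60,x:x+80],None,fx=5,fy=5,interpolation=cv2.INTER_CUBIC); c=cv2.convertScaleAbs(c,alpha=1.5,beta=20)
  P=(.442,-.327,np.radians(7)); overlay(c,cam,[(rect(-.029,.029,-.045,.045,.026),P,(0,255,255)),(rect(-.029,.029,-.045,.045,0),P,(0,0,255))],5,np.array([x,y])); return c
cv2.imwrite("pics/o3.png",np.hstack([crop(a,405,190,"scene"),crop(b,410,290,"top")]))
```

```text
scene 0.62 [434.4, 205.4, 464.6, 239.8] [[431.8999938964844, 232.1999969482422], [439.5, 202.10000610351562], [464.3999938964844, 208.39999389648438], [456.8999938964844, 238.5]] [array([ 0.4559, -0.2523]), array([ 0.4777, -0.3717]), array([ 0.4174, -0.3748]), array([ 0.4006, -0.2571])]
origin scene 0.74 [444.2, 226.3] [ 0.4451 -0.3195  0.    ]
origin scene 0.57 [290.6, 300.9] [0.6392 0.0532 0.    ]
top 0.72 [386.2, 199.8, 401.3, 281.0] [[387.29998779296875, 280.79998779296875], [392.0, 199.5], [403.8999938964844, 200.1999969482422], [399.20001220703125, 281.5]] [array([ 0.5277, -0.1906]), array([ 0.7136, -0.2044]), array([ 0.7119, -0.2315]), array([ 0.5261, -0.2171])]
top 0.64 [427.1, 304.2, 465.7, 334.4] [[427.0, 309.70001220703125], [460.6000061035156, 304.8999938964844], [464.29998779296875, 331.20001220703125], [430.70001220703125, 336.0]] [array([ 0.4634, -0.2774]), array([ 0.474, -0.352]), array([ 0.4163, -0.3582]), array([ 0.4058, -0.2841])]
origin top 0.66 [447.3, 319.1] [ 0.4423 -0.3274  0.    ]
```

View pics/o3.png

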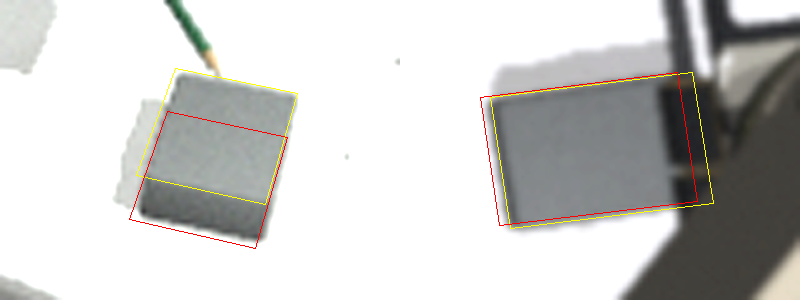

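The pose fits in both views, so the pads closed above the block. Retrying lower.

Run:
```python
from h import *
go((.442,-.327,.024),-173)
```

```text
t 11.62 p [ 0.4421 -0.3267  0.1784] yhead -172.95 zax [-0.002  0.002 -1.   ] tray [-0.0843 -0.4066] F [ 0.6 -0.2  0.1] w 0.7 ff 0.0
shift shares [ 0.0013 -0.0004  0.3088] rows 3.0
turn z share 0.0003 rows 1.0
```

Request:
{"fn": "move_arm", "kwargs": {
  "targets": [0,0,0.1,0,0,0,0.8,0,0,0.05,0,0,0,0.8,0,0,0,0,0,0,0.8,0,0,0,0,0,0,0.8,0,0,0,0,0,0,0.8]
}}

```text
clock: 12.25
tool_pos: [0.4438, -0.3282, 0.1069]
eef_rot: [2.354, -2.081, 0.004]
ft_force: [-0.3, -0.2, 0.6]
width: 0.495
finger_force: 0.0
```

Request:
{"fn": "move_arm", "kwargs": {
  "targets": [0,0,0,0,0,0,0.8,0,0,0,0,0,0,0.8,0,0,0,0,0,0,0.8,0,0,0,0,0,0,0.8,0,0,0,0,0,0,0.8]
}}

```text
clock: 12.88
tool_pos: [0.4429, -0.3274, 0.1052]
eef_rot: [-2.354, 2.081, 0.0]
ft_force: [0.1, -0.4, 0.2]
width: 0.899
finger_force: 0.0
```

Request:
{"fn": "move_arm", "kwargs": {
  "targets": [0,0,0.08,0,0,0,0.8,0,0,0.05,0,0,0,0.8,0,0,0.0288,0,0,0,0.8,0,0,0,0,0,0,0.8,0,0,0,0,0,0,0.8]
}}

```text
clock: 13.5
tool_pos: [0.4437, -0.3281, 0.0271]
eef_rot: [2.354, -2.081, 0.003]
ft_force: [0.6, 0.3, 0.7]
width: 0.903
finger_force: 0.0
```

Request:
{"fn": "move_arm", "kwargs": {
  "targets": [0,0,0,0,0,0,-1,0,0,0,0,0,0,-1,0,0,0,0,0,0,-1,0,0,0,0,0,0,-1,0,0,0,0,0,0,-1]
}}

```text
clock: 14.12
tool_pos: [0.4429, -0.3274, 0.0258]
eef_rot: [2.354, -2.081, -0.0]
ft_force: [0.8, -0.7, 0.1]
width: 0.411
finger_force: 0.0
```

Run:
```python
from h import *
st(); snap("scene","s4.png"); a=cv2.imread("pics/s4.png"); cv2.imwrite("pics/c4.png",cv2.resize(a[100:260,370:530],None,fx=3.7,fy=3.7,interpolation=cv2.INTER_CUBIC))
```

```text
t 14.12 p [ 0.4429 -0.3274  0.0258] yhead -172.95 zax [-0.  0. -1.] tray [-0.0834 -0.4072] F [ 0.8 -0.7  0.1] w 38.2 ff 0.0
```

View pics/c4.png

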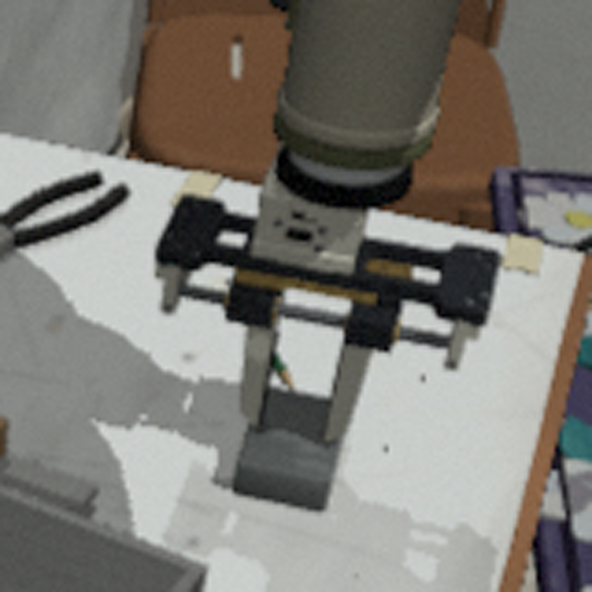

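Run:
```python
from h import *
p,M=st()
for w in(-.019,.019):
  for dz in(.017,0):
    P=p+M@np.array([0,w,dz]); print(w,dz,P.round(3),((proj("scene",P)[0]-[370,100])*3.7).round(0))
B=(.442,-.327,np.radians(7))
for z in(0,.026): print(((proj("scene",W(rect(-.029,.029,-.045,.045,z),B))-[370,100])*3.7).round(0).tolist())
```

```text
t 14.18 p [ 0.4429 -0.3274  0.0258] yhead -172.95 zax [-0.  0. -1.] tray [-0.0834 -0.4072] F [-0.   0.7  0.6] w 34.2 ff 0.0
-0.019 0.017 [ 0.462 -0.325  0.009] [254. 444.]
-0.019 0 [ 0.462 -0.325  0.026] [258. 423.]
0.019 0.017 [ 0.424 -0.33   0.009] [314. 457.]
0.019 0 [ 0.424 -0.33   0.026] [319. 436.]
[[340.0, 432.0], [252.0, 413.0], [223.0, 494.0], [316.0, 515.0]]
[[348.0, 400.0], [257.0, 381.0], [229.0, 461.0], [324.0, 482.0]]
```

Request:
{"fn": "move_arm", "kwargs": {
  "targets": [0,0,0,0,0,0,-1,0,0,0,0,0,0,-1]
}}

```text
clock: 14.42
tool_pos: [0.4429, -0.3274, 0.0258]
eef_rot: [2.354, -2.081, -0.0]
ft_force: [0.7, 0.3, -0.2]
width: 0.153
finger_force: 0.0
```

Request:
{"fn": "move_arm", "kwargs": {
  "targets": [0,0,0.004,0,0,0,-0.9,0,0,0.004,0,0,0,-0.9]
}}

```text
clock: 14.68
tool_pos: [0.4429, -0.3274, 0.0217]
eef_rot: [-2.354, 2.081, 0.0]
ft_force: [0.7, -0.4, -0.1]
width: 0.052
finger_force: 0.0
```

Run:
```python
from h import *
st()
a=cv2.imread("pics/s4.png")
snap("scene","s5.png"); b=cv2.imread("pics/s5.png"); 
cv2.imwrite("pics/c5.png",cv2.resize(b[180:250,405:495],None,fx=8,fy=8,interpolation=cv2.INTER_CUBIC))
```

```text
t 14.68 p [ 0.4429 -0.3274  0.0217] yhead -172.95 zax [-0.  0. -1.] tray [-0.0834 -0.4072] F [ 0.7 -0.4 -0.1] w 4.8 ff 0.0
```

View pics/c5.png

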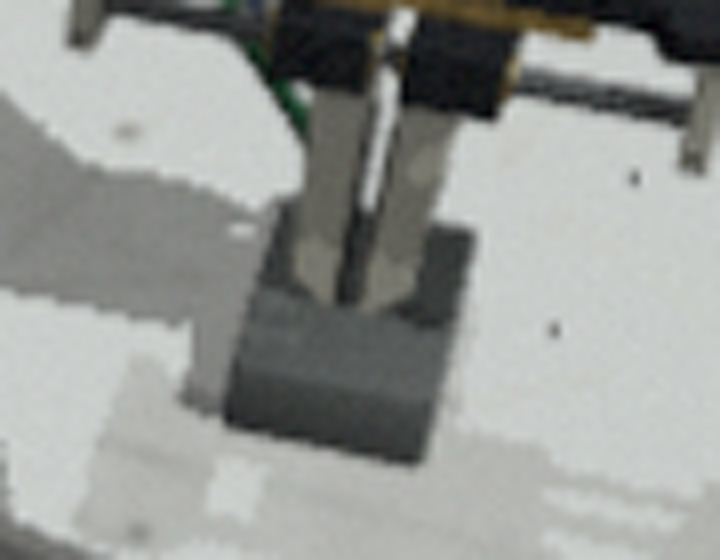

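Request:
{"fn": "move_arm", "kwargs": {
  "targets": [0,0,0.003,0,0,0,-0.9,0,0,0.003,0,0,0,-0.9]
}}

```text
clock: 14.98
tool_pos: [0.4429, -0.3274, 0.0211]
eef_rot: [2.354, -2.08, -0.002]
ft_force: [-12.5, 10.9, 33.6]
width: 0.05
finger_force: 16.8
```

Contact was at reading 0.0213, so the tips sit about 22 mm higher than nominal relative to the block top. The last view confirmed this: tips resting on top of the block near (447,217). Reopening and regrasping 13 mm below that.

Request:
{"fn": "move_arm", "kwargs": {
  "targets": [0,0,-0.06,0,0,0,0.8,0,0,0,0,0,0,0.8,0,0,0,0,0,0,0.8,0,0,0,0,0,0,0.8,0,0,0,0,0,0,0.8]
}}

```text
clock: 15.6
tool_pos: [0.4424, -0.327, 0.0479]
eef_rot: [-2.354, 2.081, 0.003]
ft_force: [-0.8, 0.1, 1.0]
width: 0.54
finger_force: 0.0
```

Request:
{"fn": "move_arm", "kwargs": {
  "targets": [0,0,0,0,0,0,0.8,0,0,0,0,0,0,0.8,0,0,0,0,0,0,0.8,0,0,0,0,0,0,0.8,0,0,0,0,0,0,0.8]
}}

```text
clock: 16.23
tool_pos: [0.443, -0.3275, 0.0489]
eef_rot: [2.354, -2.081, 0.0]
ft_force: [0.5, -0.6, 0.2]
width: 0.899
finger_force: 0.0
```

Run:
```python
from h import *
go((.442,-.327,.008),-173)
```

```text
t 16.23 p [ 0.443  -0.3275  0.0489] yhead -172.95 zax [ 0. -0. -1.] tray [-0.0833 -0.4073] F [ 0.5 -0.6  0.2] w 83.6 ff 0.0
shift shares [-0.0012  0.0018  0.0818] rows 1.0
turn z share 0.0003 rows 1.0
```

Request:
{"fn": "move_arm", "kwargs": {
  "targets": [-0.001,0.002,0.05,0,0,0,0.8,0,0,0.032,0,0,0,0.8,0,0,0,0,0,0,-1,0,0,0,0,0,0,-1,0,0,0,0,0,0,-1],
  "newtons": 50
}}

```text
clock: 16.85
tool_pos: [0.4423, -0.3276, 0.0087]
eef_rot: [2.354, -2.081, 0.002]
ft_force: [-3.6, -0.3, 1.2]
width: 0.631
finger_force: 1.3
```

Request:
{"fn": "move_arm", "kwargs": {
  "targets": [0,0,0,0,0,0,-1,0,0,0,0,0,0,-1,0,0,0,0,0,0,-1]
}}

```text
clock: 17.23
tool_pos: [0.4423, -0.3276, 0.0087]
eef_rot: [2.354, -2.081, 0.002]
ft_force: [-2.3, -0.4, 6.5]
width: 0.621
finger_force: 50.0
```

Request:
{"fn": "move_arm", "kwargs": {
  "targets": [0,0,-0.03,0,0,0,-1,0,0,-0.09,0,0,0,-1,0,0,-0.1,0,0,0,-1,0,0,-0.08,0,0,0,-1,0,0,0,0,0,0,-1]
}}

```text
clock: 17.85
tool_pos: [0.4441, -0.3288, 0.1627]
eef_rot: [-2.354, 2.081, -0.013]
ft_force: [-0.9, -0.8, -2.9]
width: 0.62
finger_force: 49.9
```

Request:
{"fn": "move_arm", "kwargs": {
  "targets": [0,0,0,0,0,-0.0545,-1,0,0,0,0,0,-0.0545,-1,0,0,0,0,0,-0.0545,-1,0,0,0,0,0,-0.0545,-1,0,0,0,0,0,-0.0545,-1]
}}

```text
clock: 18.48
tool_pos: [0.4409, -0.3261, 0.1555]
eef_rot: [-3.006, 0.907, 0.005]
ft_force: [-0.2, 0.9, -2.9]
width: 0.619
finger_force: 49.9
```

Request:
{"fn": "move_arm", "kwargs": {
  "targets": [0,0,0,0,0,-0.0545,-1,0,0,0,0,0,-0.0545,-1,0,0,0,0,0,-0.0545,-1,0,0,0,0,0,0,-1]
}}

```text
clock: 18.98
tool_pos: [0.441, -0.3262, 0.1558]
eef_rot: [-3.137, 0.124, 0.004]
ft_force: [0.6, 0.2, -3.5]
width: 0.618
finger_force: 49.9
```

Run:
```python
from h import *
go(tw(0,.166,.16),-94.5)
```

```text
t 18.98 p [ 0.441  -0.3262  0.1558] yhead -94.53 zax [-0.002  0.002 -1.   ] tray [-0.0854 -0.4061] F [ 0.6  0.2 -3.5] w 57.5 ff 49.9
shift shares [ 0.1701 -1.1444 -0.0065] rows 10.0
turn z share -0.0002 rows 1.0
```

Request:
{"fn": "move_arm", "kwargs": {
  "targets": [0.0238,-0.114,0,0,0,0,-1,0.0238,-0.114,0,0,0,0,-1,0.0238,-0.114,0,0,0,0,-1,0.0238,-0.114,0,0,0,0,-1,0.0238,-0.114,0,0,0,0,-1]
}}

```text
clock: 19.6
tool_pos: [0.5232, -0.0456, 0.1569]
eef_rot: [-3.139, 0.13, 0.002]
ft_force: [1.4, -1.0, -2.9]
width: 0.615
finger_force: 49.9
```

Request:
{"fn": "move_arm", "kwargs": {
  "targets": [0.0238,-0.114,0,0,0,0,-1,0.0238,-0.114,0,0,0,0,-1,0.0238,-0.114,0,0,0,0,-1,0.0238,-0.114,0,0,0,0,-1,0.0238,-0.114,0,0,0,0,-1]
}}

```text
clock: 20.23
tool_pos: [0.6047, 0.2337, 0.1565]
eef_rot: [3.138, -0.13, -0.002]
ft_force: [0.5, -1.0, -2.4]
width: 0.618
finger_force: 49.9
```

Request:
{"fn": "move_arm", "kwargs": {
  "targets": [0,0,0,0,0,0,-1,0,0,0,0,0,0,-1]
}}

```text
clock: 20.48
tool_pos: [0.6042, 0.2317, 0.1564]
eef_rot: [3.138, -0.126, -0.003]
ft_force: [0.2, -1.0, -2.5]
width: 0.621
finger_force: 49.9
```

Run:
```python
from h import *
go(tw(.034,.164,.0695),-94.5)
```

```text
t 20.48 p [0.6042 0.2317 0.1564] yhead -94.58 zax [-0.002 -0.001 -1.   ] tray [0.0335 0.1628] F [ 0.2 -1.  -2.5] w 57.8 ff 49.9
shift shares [ 0.0013 -0.0026  0.1738] rows 2.0
turn z share -0.0005 rows 1.0
```

Request:
{"fn": "move_arm", "kwargs": {
  "targets": [0.001,-0.002,0.08,0,0,0,-1,0,0,0.06,0,0,0,-1,0,0,0.02,0,0,0,-1,0,0,0.012,0,0,0,-1,0,0,0,0,0,0,-1]
}}

```text
clock: 21.1
tool_pos: [0.6062, 0.2326, 0.0728]
eef_rot: [-3.139, 0.124, -0.002]
ft_force: [0.1, 0.8, -3.2]
width: 0.618
finger_force: 49.9
```

Request:
{"fn": "move_arm", "kwargs": {
  "targets": [0,0,0.003,0,0,0,-1,0,0,0,0,0,0,-1]
}}

```text
clock: 21.35
tool_pos: [0.6061, 0.2331, 0.0712]
eef_rot: [-3.139, 0.123, -0.002]
ft_force: [-0.8, 0.5, -3.2]
width: 0.623
finger_force: 49.9
```

Request:
{"fn": "move_arm", "kwargs": {
  "targets": [0,0,0.002,0,0,0,-1,0,0.02,0,0,0,0,-1,0,0.025,0,0,0,0,-1,0,0.025,0,0,0,0,-1,0,0.025,0,0,0,0,-1]
}}

```text
clock: 21.98
tool_pos: [0.6018, 0.1843, 0.0694]
eef_rot: [3.139, -0.123, 0.0]
ft_force: [0.3, 1.0, -3.5]
width: 0.619
finger_force: 49.9
```

Request:
{"fn": "move_arm", "kwargs": {
  "targets": [0,0.025,0,0,0,0,-1,0,0.025,0,0,0,0,-1,0,0.025,0,0,0,0,-1,0,0.025,0,0,0,0,-1,0,0.025,0,0,0,0,-1]
}}

```text
clock: 22.6
tool_pos: [0.5969, 0.1224, 0.0694]
eef_rot: [3.139, -0.123, 0.0]
ft_force: [-0.0, -0.5, -2.5]
width: 0.619
finger_force: 49.9
```

Run:
```python
from h import *
st(); snap("scene","s6.png")
for r in viewer.place_of("scene","offcut_1")[:5]: print(r["conf"],W(0*np.eye(3)[:1],TRAY).size and ((ray("scene",r["pixel"],.06)[:2]-TRAY[:2])@np.array([[np.cos(TRAY[2]),-np.sin(TRAY[2])],[np.sin(TRAY[2]),np.cos(TRAY[2])]])).round(3))
```

```text
t 22.6 p [0.5969 0.1224 0.0694] yhead -94.47 zax [ 0. -0. -1.] tray [0.0349 0.0533] F [-0.  -0.5 -2.5] w 57.6 ff 49.9
0.66 [-0.039  0.015]
0.64 [-0.036  0.096]
0.64 [ 0.061 -0.021]
0.64 [0.033 0.009]
```

Request:
{"fn": "move_arm", "kwargs": {
  "targets": [0,0.024,0,0,0,0,-1,0,0.024,0,0,0,0,-1,0,0.024,0,0,0,0,-1,0,0.024,0,0,0,0,-1,0,0.024,0,0,0,0,-1]
}}

```text
clock: 23.32
tool_pos: [0.5923, 0.0624, 0.0693]
eef_rot: [3.139, -0.123, 0.0]
ft_force: [-0.1, -0.6, -2.9]
width: 0.617
finger_force: 49.9
```

Request:
{"fn": "move_arm", "kwargs": {
  "targets": [0,0.024,0,0,0,0,-1,0,0.024,0,0,0,0,-1,0,0.024,0,0,0,0,-1,0,0.024,0,0,0,0,-1,0,0,0,0,0,0,-1]
}}

```text
clock: 23.95
tool_pos: [0.5885, 0.0145, 0.0693]
eef_rot: [3.139, -0.124, -0.0]
ft_force: [-0.4, -1.1, -3.9]
width: 0.614
finger_force: 49.9
```

```bash
cat >> h.py <<'E'
def glass(cam="scene"):
    snap(cam); st(); A=np.array([[np.cos(TRAY[2]),-np.sin(TRAY[2])],[np.sin(TRAY[2]),np.cos(TRAY[2])]])
    for r in viewer.place_of(cam,"offcut_1")[:6]: print(round(r["conf"],2),np.round(r["pixel"]),"bed",((ray(cam,r["pixel"],.06)[:2]-TRAY[:2])@A).round(3),"floor",((ray(cam,r["pixel"],.008)[:2]-TRAY[:2])@A).round(3))
E
python3 - <<'E'
from h import *
glass(); glass("top")
go(tw(-.034,.167,.11))
E
```

```text
t 24.0 p [0.5886 0.0152 0.0694] yhead -94.53 zax [ 0.  0. -1.] tray [ 0.0349 -0.0543] F [-0.  -0.3 -2.9] w 57.6 ff 49.9
0.92 [334. 315.] bed [-0.037  0.016] floor [-0.013 -0.022]
0.8 [307. 348.] bed [-0.038  0.099] floor [-0.014  0.068]
0.43 [350. 280.] bed [-0.017 -0.073] floor [ 0.009 -0.118]
0.4 [363. 279.] bed [-0.036 -0.088] floor [-0.012 -0.135]
t 24.1 p [0.5886 0.0158 0.0693] yhead -94.47 zax [-0.  0. -1.] tray [ 0.0349 -0.0537] F [ 0.5 -0.1 -3.5] w 57.4 ff 49.9
0.69 [316. 272.] bed [-0.004 -0.104] floor [-0.001 -0.102]
0.67 [259. 285.] bed [-0.042  0.017] floor [-0.041  0.025]
0.56 [220. 281.] bed [-0.04   0.103] floor [-0.038  0.115]
t 24.15 p [0.5886 0.0159 0.0693] yhead -94.45 zax [-0.  0. -1.] tray [ 0.0349 -0.0535] F [ 0.1 -0.6 -2.6] w 57.4 ff 49.9
shift shares [-0.1374 -0.4412 -0.0813] rows 4.0
```

Both triangles are in the trough. Next is the second lane.

Request:
{"fn": "move_arm", "kwargs": {
  "targets": [0,0,-0.081,0,0,0,-1,-0.034,-0.11,0,0,0,0,-1,-0.034,-0.11,0,0,0,0,-1,-0.034,-0.11,0,0,0,0,-1,-0.035,-0.111,0,0,0,0,-1]
}}

```text
clock: 24.78
tool_pos: [0.5368, 0.2429, 0.1101]
eef_rot: [-3.139, 0.122, -0.001]
ft_force: [0.4, -0.6, -1.9]
width: 0.62
finger_force: 49.9
```

Request:
{"fn": "move_arm", "kwargs": {
  "targets": [0,0,0,0,0,0,-1,0,0,0,0,0,0,-1]
}}

```text
clock: 25.02
tool_pos: [0.5372, 0.241, 0.1097]
eef_rot: [3.139, -0.12, -0.0]
ft_force: [-0.1, -0.0, -2.8]
width: 0.617
finger_force: 49.9
```

Run:
```python
from h import *
go(tw(-.034,.167,.0692),-94.5)
```

```text
t 25.02 p [0.5372 0.241  0.1097] yhead -94.38 zax [-0.    -0.001 -1.   ] tray [-0.0339  0.1668] F [-0.1 -0.  -2.8] w 57.4 ff 49.9
shift shares [-0.0001 -0.0004  0.0811] rows 1.0
turn z share 0.0007 rows 1.0
```

Request:
{"fn": "move_arm", "kwargs": {
  "targets": [0,0,0.04,0,0,0,-1,0,0,0.03,0,0,0,-1,0,0,0.011,0,0,0,-1,0,0,0,0,0,0,-1,0,0,0,0,0,0,-1]
}}

```text
clock: 25.65
tool_pos: [0.5373, 0.24, 0.0687]
eef_rot: [3.139, -0.124, -0.001]
ft_force: [0.0, -0.6, -2.8]
width: 0.621
finger_force: 50.0
```

Request:
{"fn": "move_arm", "kwargs": {
  "targets": [0,0.02,0,0,0,0,-1,0,0.024,0,0,0,0,-1,0,0.024,0,0,0,0,-1,0,0.024,0,0,0,0,-1,0,0.024,0,0,0,0,-1]
}}

```text
clock: 26.28
tool_pos: [0.5329, 0.1819, 0.0694]
eef_rot: [-3.139, 0.123, -0.0]
ft_force: [0.0, -0.5, -2.1]
width: 0.62
finger_force: 50.0
```

Request:
{"fn": "move_arm", "kwargs": {
  "targets": [0,0.024,0,0,0,0,-1,0,0.024,0,0,0,0,-1,0,0.024,0,0,0,0,-1,0,0.024,0,0,0,0,-1,0,0.024,0,0,0,0,-1]
}}

```text
clock: 26.9
tool_pos: [0.5282, 0.1223, 0.0694]
eef_rot: [-3.139, 0.123, -0.0]
ft_force: [-0.6, -0.3, -2.7]
width: 0.616
finger_force: 50.0
```

Run:
```python
from h import *
glass()
```

```text
t 26.95 p [0.5281 0.121  0.0693] yhead -94.5 zax [-0.    -0.001 -1.   ] tray [-0.0336  0.0465] F [ 0.8 -1.5 -2.2] w 57.8 ff 50.0
0.81 [368. 290.] bed [-0.057 -0.069] floor [-0.035 -0.114]
0.57 [338. 300.] bed [-0.024 -0.018] floor [ 0.001 -0.058]
0.49 [352. 280.] bed [-0.018 -0.076] floor [ 0.007 -0.122]
```

Request:
{"fn": "move_arm", "kwargs": {
  "targets": [0,0.023,0,0,0,0,-1,0,0.023,0,0,0,0,-1,0,0.023,0,0,0,0,-1,0,0.023,0,0,0,0,-1,0,0.023,0,0,0,0,-1]
}}

```text
clock: 27.62
tool_pos: [0.5237, 0.0649, 0.0694]
eef_rot: [-3.139, 0.123, -0.0]
ft_force: [0.5, 0.9, -2.2]
width: 0.617
finger_force: 50.0
```

Request:
{"fn": "move_arm", "kwargs": {
  "targets": [0,0.023,0,0,0,0,-1,0,0.023,0,0,0,0,-1,0,0.023,0,0,0,0,-1,0,0.023,0,0,0,0,-1,0,0,0,0,0,0,-1]
}}

```text
clock: 28.25
tool_pos: [0.5201, 0.019, 0.0693]
eef_rot: [3.139, -0.124, -0.0]
ft_force: [0.0, -0.3, -3.5]
width: 0.617
finger_force: 50.0
```

Request:
{"fn": "move_arm", "kwargs": {
  "targets": [0,0,-0.08,0,0,0,-1,0,0,0,0,0,0,-1]
}}

```text
clock: 28.5
tool_pos: [0.523, 0.02, 0.1128]
eef_rot: [-3.139, 0.122, -0.01]
ft_force: [1.2, -1.1, -2.6]
width: 0.618
finger_force: 50.0
```

Run:
```python
from h import *
glass(); glass("top"); im=snap("scene","s7.png")[:,:,::-1]
cv2.imwrite("pics/c7.png",cv2.resize(im[180:390,200:450],None,fx=2.8,fy=2.8,interpolation=cv2.INTER_CUBIC))
```

```text
t 28.55 p [0.5217 0.0201 0.1108] yhead -94.46 zax [ 0.004 -0.    -1.   ] tray [-0.0321 -0.0546] F [ 0.2 -0.7 -2.7] w 57.4 ff 50.0
0.53 [365. 288.] bed [-0.05 -0.07] floor [-0.027 -0.115]
0.51 [319. 275.] bed [ 0.041 -0.054] floor [ 0.072 -0.097]
0.37 [368. 291.] bed [-0.059 -0.067] floor [-0.037 -0.112]
t 28.65 p [0.5197 0.0202 0.1083] yhead -94.46 zax [-0.001  0.    -1.   ] tray [-0.0341 -0.0547] F [-0.5  0.5 -3.4] w 57.3 ff 50.0
0.35 [317. 269.] bed [ 0.002 -0.106] floor [ 0.006 -0.104]
```

View pics/c7.png

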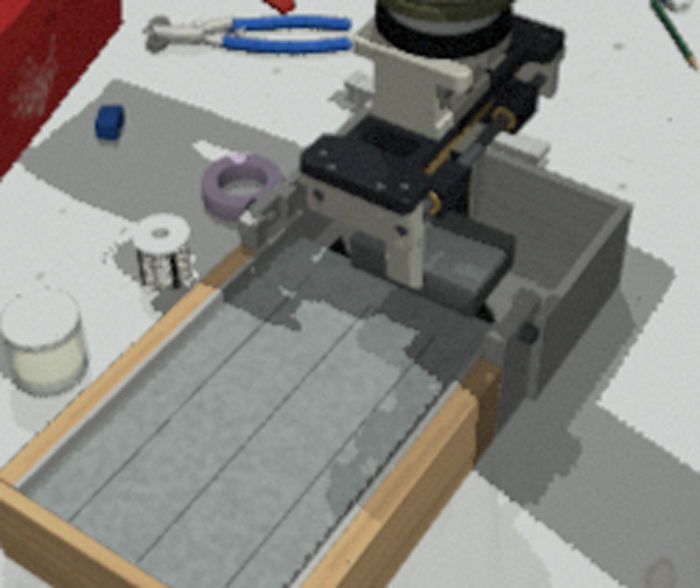

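The bed is clear. I'm moving the held block back, still low over the tray, to check the trough.

Request:
{"fn": "move_arm", "kwargs": {
  "targets": [0,-0.11,0,0,0,0,-1,0,-0.11,0,0,0,0,-1,0,-0.11,0,0,0,0,-1,0,-0.08,0,0,0,0,-1,0,0,0,0,0,0,-1]
}}

```text
clock: 29.38
tool_pos: [0.5351, 0.2269, 0.1079]
eef_rot: [-3.139, 0.117, 0.003]
ft_force: [0.4, -0.2, -3.3]
width: 0.618
finger_force: 50.0
```

Run:
```python
from h import *
glass(); glass("top")
im=snap("top","t8.png"); g=im.max(2)
A=np.array([[np.cos(TRAY[2]),-np.sin(TRAY[2])],[np.sin(TRAY[2]),np.cos(TRAY[2])]])
for th in (40,55):
  m=np.zeros(g.shape,np.uint8); q=proj("top",W(rect(-.105,.105,-.205,-.03,.04),TRAY)); cv2.fillPoly(m,[q.astype(int)],1)
  n,l,s,c=cv2.connectedComponentsWithStats(((g<th)&(m>0)).astype(np.uint8))
  for i in range(1,n):
    if s[i,4]<25: continue
    P=np.array([ray("top",(u,v),.02)[:2] for v,u in np.argwhere(l==i)]); X=(P-TRAY[:2])@A; print(th,"area",s[i,4],"tray min",X.min(0).round(3),"max",X.max(0).round(3))
```

```text
t 29.43 p [0.5351 0.2252 0.1079] yhead -94.32 zax [-0.002 -0.001 -1.   ] tray [-0.0348  0.1509] F [-0.  -0.9 -2.6] w 57.4 ff 50.0
0.69 [349. 281.] bed [-0.016 -0.069] floor [ 0.01  -0.114]
0.48 [366. 289.] bed [-0.054 -0.069] floor [-0.032 -0.114]
0.42 [369. 292.] bed [-0.06  -0.066] floor [-0.038 -0.111]
t 29.52 p [0.5355 0.2234 0.1082] yhead -94.47 zax [-0.002 -0.001 -1.   ] tray [-0.0343  0.1492] F [ 0.3 -0.3 -3.1] w 57.4 ff 50.0
0.68 [314. 283.] bed [-0.028 -0.101] floor [-0.026 -0.099]
0.6 [310. 248.] bed [ 0.046 -0.087] floor [ 0.052 -0.084]
0.59 [317. 271.] bed [-0.003 -0.106] floor [ 0.001 -0.104]
0.48 [315. 289.] bed [-0.041 -0.105] floor [-0.039 -0.103]
40 area 59 tray min [ 0.1   -0.122] max [ 0.11  -0.076]
40 area 112 tray min [ 0.03  -0.087] max [ 0.091 -0.065]
40 area 678 tray min [-0.068 -0.135] max [ 0.032 -0.064]
55 area 277 tray min [ 0.028 -0.136] max [ 0.111 -0.054]
55 area 842 tray min [-0.07  -0.135] max [ 0.066 -0.062]
```

All four pieces lie in the trough (y −0.08 to −0.11). Taking the block back to the bench.

Run:
```python
from h import *
go((.44,-.31,.16))
```

```text
t 29.62 p [0.536  0.223  0.1088] yhead -94.54 zax [-0.001 -0.001 -1.   ] tray [-0.0338  0.1488] F [ 0.7  0.5 -3. ] w 57.5 ff 50.0
shift shares [-0.107   1.078  -0.1016] rows 9.0
```

Request:
{"fn": "move_arm", "kwargs": {
  "targets": [0,0,-0.1,0,0,0,-1,-0.0107,0.1078,0,0,0,0,-1,-0.0107,0.1078,0,0,0,0,-1,-0.0107,0.1078,0,0,0,0,-1,-0.0107,0.1078,0,0,0,0,-1]
}}

```text
clock: 30.25
tool_pos: [0.4973, 0.0084, 0.1595]
eef_rot: [3.139, -0.125, 0.001]
ft_force: [0.9, 0.3, -2.9]
width: 0.618
finger_force: 50.0
```

Request:
{"fn": "move_arm", "kwargs": {
  "targets": [-0.0107,0.1078,0,0,0,0,-1,-0.0107,0.1078,0,0,0,0,-1,-0.0107,0.1078,0,0,0,0,-1,-0.0107,0.1078,0,0,0,0,-1,-0.0107,0.1078,0,0,0,0,-1]
}}

```text
clock: 30.88
tool_pos: [0.449, -0.2582, 0.1596]
eef_rot: [3.139, -0.125, 0.001]
ft_force: [0.7, -0.5, -2.9]
width: 0.619
finger_force: 50.0
```

Request:
{"fn": "move_arm", "kwargs": {
  "targets": [-0.0107,0.1078,0,0,0,0,-1,0,0,0,0,0,0,-1,0,0,0,0,0,0,-1]
}}

```text
clock: 31.25
tool_pos: [0.44, -0.3093, 0.1591]
eef_rot: [-3.138, 0.126, 0.001]
ft_force: [0.0, 0.2, -3.0]
width: 0.622
finger_force: 50.0
```

Run:
```python
from h import *
go((.44,-.31,.0095))
```

```text
t 31.25 p [ 0.44   -0.3093  0.1591] yhead -94.6 zax [-0.     0.001 -1.   ] tray [-0.0878 -0.3894] F [ 0.   0.2 -3. ] w 57.8 ff 50.0
shift shares [0.0003 0.0016 0.2992] rows 3.0
```

Request:
{"fn": "move_arm", "kwargs": {
  "targets": [0,0,0.12,0,0,0,-1,0,0,0.1,0,0,0,-1,0,0,0.05,0,0,0,-1,0,0,0.025,0,0,0,-1,0,0,0,0,0,0,-1]
}}

```text
clock: 31.88
tool_pos: [0.4408, -0.3081, 0.0117]
eef_rot: [-3.139, 0.121, 0.001]
ft_force: [-0.1, -0.5, -2.8]
width: 0.616
finger_force: 50.0
```

Request:
{"fn": "move_arm", "kwargs": {
  "targets": [0,0,0.004,0,0,0,-1,0,0,0.002,0,0,0,-1,0,0,0,0,0,0,-1]
}}

```text
clock: 32.25
tool_pos: [0.4412, -0.3093, 0.0096]
eef_rot: [3.138, -0.123, 0.002]
ft_force: [0.4, -0.9, -3.4]
width: 0.615
finger_force: 50.0
```

Request:
{"fn": "move_arm", "kwargs": {
  "targets": [0,0,0.003,0,0,0,-1,0,0,0,0,0,0,-1]
}}

```text
clock: 32.5
tool_pos: [0.4413, -0.3093, 0.0087]
eef_rot: [3.139, -0.122, 0.001]
ft_force: [-3.2, 3.7, 7.5]
width: 0.618
finger_force: 50.0
```

Request:
{"fn": "move_arm", "kwargs": {
  "targets": [0,0,0,0,0,0,0.7,0,0,0,0,0,0,0.7,0,0,0,0,0,0,0.7,0,0,0,0,0,0,0.7,0,0,0,0,0,0,0.7]
}}

```text
clock: 33.12
tool_pos: [0.4408, -0.3089, 0.0073]
eef_rot: [-3.139, 0.123, 0.0]
ft_force: [0.1, -0.7, 0.8]
width: 0.849
finger_force: 0.0
```

Request:
{"fn": "move_arm", "kwargs": {
  "targets": [0,0,-0.06,0,0,0,0.7,0,0,-0.11,0,0,0,0.7,0,0,-0.11,0,0,0,0.7,0,0.11,0,0,0,0,0.7,0,0.11,0,0,0,0,0.7]
}}

```text
clock: 33.75
tool_pos: [0.433, -0.4202, 0.1492]
eef_rot: [3.137, -0.12, 0.004]
ft_force: [0.4, -0.2, -0.1]
width: 0.854
finger_force: 0.0
```

Run:
```python
from h import *
glass(); 
for n,z in(("grind_block",0),("stop_bar",0)):
  for r in viewer.place_of("scene",n)[:2]: print(n,r["conf"],ray("scene",r["pixel"],z))
glass("top")
for n,z in(("flux_jar",0),("solder_spool",0),("tape_ring",0),("stop_bar",0)):
  for r in viewer.place_of("top",n)[:2]: print(n,r["conf"],ray("top",r["pixel"],z))
```

```text
t 33.8 p [ 0.4308 -0.4261  0.1479] yhead -94.58 zax [ 0.    -0.005 -1.   ] tray [-0.0878 -0.5065] F [-5.1 -0.5  0.5] w 78.7 ff 0.0
0.51 [364. 290.] bed [-0.05  -0.066] floor [-0.027 -0.111]
0.51 [316. 275.] bed [ 0.045 -0.051] floor [ 0.076 -0.095]
0.5 [348. 282.] bed [-0.017 -0.067] floor [ 0.009 -0.112]
0.39 [369. 293.] bed [-0.062 -0.064] floor [-0.04  -0.109]
grind_block 0.79 [ 0.4395 -0.3012  0.    ]
stop_bar 0.71 [ 0.6209 -0.2209  0.    ]
t 34.0 p [ 0.432  -0.4182  0.1468] yhead -94.51 zax [-0.     0.001 -1.   ] tray [-0.0872 -0.4986] F [ 0.5 -0.2  0.3] w 79.1 ff 0.0
0.73 [312. 288.] bed [-0.04  -0.099] floor [-0.038 -0.097]
0.64 [315. 270.] bed [-0.001 -0.102] floor [ 0.003 -0.1  ]
0.47 [316. 286.] bed [-0.035 -0.107] floor [-0.033 -0.104]
0.41 [309. 247.] bed [ 0.049 -0.084] floor [ 0.055 -0.081]
0.3 [244. 187.] bed [0.173 0.071] floor [0.185 0.081]
flux_jar 0.76 [0.754  0.1435 0.    ]
flux_jar 0.75 [ 0.4443 -0.3035  0.    ]
solder_spool 0.71 [0.7327 0.0354 0.    ]
solder_spool 0.36 [ 0.7291 -0.067   0.    ]
tape_ring 0.78 [ 0.7327 -0.0605  0.    ]
tape_ring 0.53 [ 0.557  -0.0335  0.    ]
stop_bar 0.95 [ 0.6186 -0.2067  0.    ]
```

```bash
python3 -c "
from h import *
print(bot.close_job())"
```

```text
the job is handed in; nothing more can be done
None
```

I handed the job in at about 34 s of the 72 s allowed. By camera detection, the stop bar and block rest on the bench clear of the tray, all four offcuts lie in the trough, and the jar, spool and tape are within 7 mm of their first readings. The judge returned no verdict.

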